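Index and lock a dividing head

TASK

Turn the spindle of the dividing head until the pointer of its dial stands exactly against the steel index clip on the graduated ring. Then lock the spindle there by swinging the clamp lever clockwise until it bites and is firm, without straining it, and leave everything else as it is.

Things in the scene. Friction and masses are not known exactly. Their poses are not given: they have to be found in the camera images.
- dividing_head: Plain dividing head bolted down: grey round casting 212 mm across and 40 mm high, its top a metal ring 192 mm across engraved with a tick every 10 degrees (longer every 30). Origin: centre of its underside, on the vertical spindle axis; z up; the clamp boss lies towards its -y.
- dial: Turning spindle on the head: dark steel hub 72 mm across, with a sprocket blank and nut (top 96 mm above the cart), a two-armed turning bar and a pointer. Origin on the spindle axis, 41 mm above the cart; x along the pointer, y along the bar; yaw grows anticlockwise from above. Turns against a steady rub of about 0.3 N m (5 N pushed 58 mm from the axis) and stays where left, until clamped.
- pointer_tip (a point): Tip of the flat steel pointer, 85.5 mm from the axis, 45 mm above the cart (top of pointer 46 mm, ring 40 mm).
- bar_end_left (a point): Centre of the black 25 mm ball on the dial's +y end of the turning bar, 80 mm from the axis, 62 mm above the cart. The bar is a round steel rod 15 mm thick at that height, clear of the hub from 36 to 67 mm from the axis.
- bar_end_right (a point): The same for the ball on the dial's -y end.
- index_clip: Steel clip with a brass thumb screw, fixed on the rim of the ring at the angle wanted; top 47 mm above the cart. Origin on the spindle axis, level with the head's underside; its x axis runs out through the clip's nose, y is along the ring. The pointer is right when its tip lies on this x axis.
- clip_nose (a point): Tip of the clip's 4 mm wide nose, 86.5 mm from the spindle axis, 45 mm above the cart.
- clamp_pivot (a point): Point on the vertical axis of the clamp lever, 135 mm from the spindle axis, 60 mm above the cart.
- lever_end (a point): End of the black clamp lever's grip, 88 mm from clamp_pivot, 76 mm above the cart. Round bar 14 mm thick, 19 mm from 60 mm out (axis 73 mm above the cart there). Swings level, clockwise from above to tighten. Slack it needs about 5 N pushed 70 mm out; after some 15 to 65 degrees it bites (where is to be felt), then the push rises: 11 to 16 N is firm, above 20 N strains it. Stays where left.
- brake_shoe: Brake shoe inside the casting that the clamp's eccentric presses on the dial's drum (hidden). Origin at the head's origin when it just touches; it slides along the head's y.
- head_casting: Bystander: a loose cylinder head, not to be disturbed.
- dish: Bystander: a loose steel dish, not to be disturbed.
- valve_a: Bystander: a loose intake valve, not to be disturbed.
- valve_b: Bystander: a loose exhaust valve, not to be disturbed.
- ring_wrench: Bystander: a loose wrench, not to be disturbed.
- feeler: Bystander: a loose feeler gauge, not to be disturbed.
- can: Bystander: a loose spray can, not to be disturbed.
- ratchet_handle: Bystander: a loose ratchet, not to be disturbed.
- piston_top: Bystander: a loose piston, not to be disturbed.

How it is judged:
On the way:
1. the pointer stands against the clip, at rest, with the clamp still slack (y of pointer_tip in the frame of index_clip between -0.0045 and 0.0045 m and x of pointer_tip in the frame of index_clip above 0.05 m and angular speed of dial below 0.05 rad/s and contact force between brake_shoe and dial below 5 N), for 0.2 s.
At the end, for the whole second after the job is handed in: The pointer tip lies within 4.5 mm of the clip's centre line, on the clip's side, the dial is at rest, and the clamp lever has been left tight enough for the brake shoe to press on the drum with more than 15 N (y of pointer_tip in the frame of index_clip between -0.0045 and 0.0045 m and x of pointer_tip in the frame of index_clip above 0.05 m and contact force between brake_shoe and dial above 15 N and angular speed of dial below 0.02 rad/s); the robot touches nothing.
It fails at once if the clamp is overtightened: the shoe presses on the drum with more than 90 N (contact force between brake_shoe and dial above 90 N).
It fails at once if a bystander is shoved more than 20 mm (distance of any of head_casting, dish, valve_a, valve_b, ring_wrench, feeler, can, ratchet_handle, piston_top from where it was at the start of the episode above 0.02 m).
It also fails if it takes over 67 s, if anything falls off the work surface, if the arm or the gripper's body presses on something with over 40 N, if the wrist force passes 120 N, or if a joint passes its speed limit or range.

ROBOT

A 6-joint arm with a two-finger parallel gripper is mounted at the origin on a cart in front of the work surface, level with it; the furniture and walls round the work are solid. World frame = base frame: x ahead of the robot, y to its left, z up, the work surface at z = 0. Lengths are in m, angles in rad, forces in N, time in s.
With the tool pointing down it reaches from about 0.375 to 0.9 m from the base axis. Payload 3.1 kg.
Tool frame: the origin (TCP) lies midway between the tips of the shut fingers; the grasp point (between the pads) lies 19 mm behind it (manip.grip_depth is the distance from the TCP to the grasp point, in m); z points along the fingers, y is the line along which they close (so a half turn about z gives the same grasp; the last joint's range is limited). The gripper opens to 85 mm and grips with 20 to 120 N. Pads are 22 mm wide; open, the fingers measure 114 mm over their backs; the gripper's body (76 mm by 85 mm) begins 54 mm behind the grasp point. The pads swing forward as they close: fully open they stand 13 mm farther back than shut.
Start: joints at [-0.178, 0.527, 1.433, -0, 1.181, -0.178], TCP at [0.625, 0, 0.198] pointing down, gripper open.
Joint ranges: [-3.08, 3.08], [-0.75, 2.2], [0.22, 2.44], [-1.43, 4.57], [0, 2.65], [-2.85, 2.85]. Speed limits (rad/s): [2.79, 2.79, 3.14, 3.14, 3.14, 3.14].

INTERFACE

Orientations are given as a unit quaternion [x, y, z, w].
In Python, from station import telemetry, snapshot, manip gives the robot as it stands. The module is installed in compiled form; this text tells all that it offers.
- The arm moves only by the shell command python3 -m crank 'ROWS' [OPENING] [FORCE]. ROWS is text: rows parted by semicolons, each of 6 numbers parted by spaces: the shift along the tool's x, y, z as a fraction of full scale, then the turn, a rotation vector about the tool's x, y, z as a fraction of full scale. A call has exactly 5 rows; each row shifts and turns the commanded pose from where the row before left it, along the tool's axes as they then stand; what a row does not reach is not made up. Full scale, the value 1, is 4 cm for a shift and 90 degrees for a turn. A row lasts 1/10 s, in which the tool goes at most 50 mm and 8.59 degrees, less where a joint would pass 70% of its speed; a pose out of reach is approached as far as the arm can. A call with a number of a shift or a turn outside -1 to 1 is refused whole. A call with a gripper value outside its range is refused whole. OPENING is the opening, from -1 (shut) to 1 (fully open), set as the call begins (- or left out, the last holds). The fingers move at their own pace and stop on an object; FORCE is the grip in N (left out, the last holds). Time passes only in rows, so rows that do not move let the fingers close, or fill a call up. It gives the time, the measured TCP pose, the force, the opening and the grip force at its end, in the units of the state.
- telemetry.sense(): the state, without advancing time (a new reading comes with each control period).
- snapshot(name): name is "scene" or "side" or "wrist"; returns a dict with "image" (400x640x3 uint8, red, green, blue), "depth" (400x640 float32, m along the optical axis (not along the pixel's ray), 0 where there is no reading), "camera_matrix" (3x3 intrinsics, pixels), "rvec" (rotation vector, rad) and "tvec" (3), from world to camera coordinates, as OpenCV has them. Camera axes: x right, y down, z forward; pixel columns grow to the right and rows downward; lengths in m; the calibration is good to about 2 mm. A picture is of the moment at which its call begins.
- manip.sign_off(): hands the job in; it is judged then, once.
The state is a dict: "t": time; "q": joint angles; "qd": joint speeds; "tau": joint torques, N m; "tcp_pos": TCP position; "tool_rot": TCP orientation; "force": force on the tool from outside, world axes, zero at the start; "ft_torque": the same for the moment, N m; "finger_gap": opening from 0.0 (shut) to 1.0 (fully open); "gripper_force": force on a finger pad.
Only numpy, scipy, OpenCV 4.12 (cv2) and the standard library are available. Lean on these libraries where they do the work, as an engineer would, in place of code of your own. Each camera call takes 0.05 s, during which the arm holds its last target. There are 200 camera calls.

## Working session

There is one attempt and no reset: what is moved stays moved. The work goes in short steps, Python scripts to look and compute and a shell command to move; the robot and the scene stay as the last step left them, time stands still between calls to the robot, and variables do not carry over. Pictures are saved under pics/ and viewed, at most 10 in all, crops included, and the job is handed in when it is done.

```bash
mkdir -p pics; cat > h.py <<'E'
import numpy as np, cv2, pickle
from station import telemetry, snapshot, manip
def shot(cam,name):
    s=snapshot(cam); pickle.dump(s,open(f'pics/{name}.pkl','wb'))
    cv2.imwrite(f'pics/{name}.png',s['image'][:,:,::-1]); return s
def load(name): return pickle.load(open(f'pics/{name}.pkl','rb'))
def crop(s,r0,r1,c0,c1,k,name):
    cv2.imwrite(f'pics/{name}.png',cv2.resize(s['image'][r0:r1,c0:c1,::-1],None,fx=k,fy=k,interpolation=cv2.INTER_CUBIC))
def atz(s,u,v,z):
    R=cv2.Rodrigues(np.array(s['rvec'],float))[0]; t=np.array(s['tvec'],float).ravel()
    d=R.T@np.linalg.inv(s['camera_matrix'])@[u,v,1]; c=-R.T@t
    return c+d*(z-c[2])/d[2]
def dep(s,u,v):
    R=cv2.Rodrigues(np.array(s['rvec'],float))[0]; t=np.array(s['tvec'],float).ravel()
    p=np.linalg.inv(s['camera_matrix'])@[u,v,1]*s['depth'][int(v),int(u)]
    return R.T@(p-t)
def proj(s,P): return cv2.projectPoints(np.array(P,float).reshape(-1,3),np.array(s['rvec'],float),np.array(s['tvec'],float),s['camera_matrix'],None)[0][:,0]
E
python3 - <<'E'
from h import *
a=shot('scene','sc');b=shot('wrist','wr')
cv2.imwrite('pics/both.png',cv2.resize(np.vstack([a['image'],b['image']])[:,:,::-1],(480,600)))
E
```

```text
(no output)
```

View pics/sc.png

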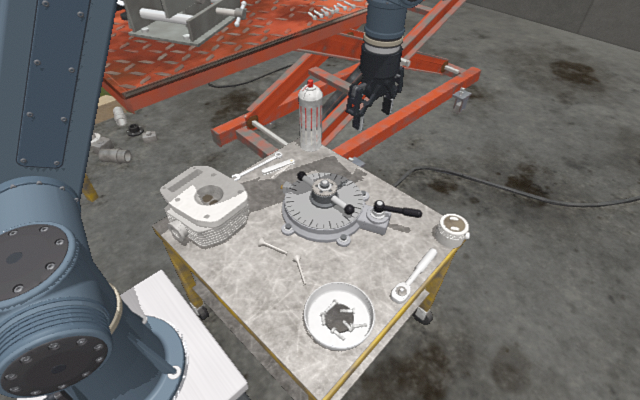

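View pics/wr.png

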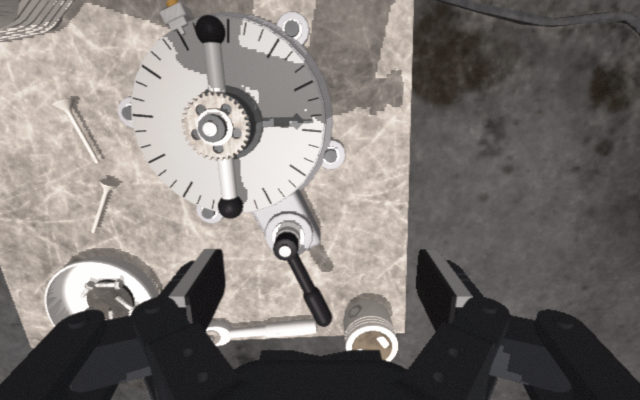

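The wrist view shows the ball ends at about (210,28) and (230,208), the nut at (210,128), and the pointer pointing right to about (312,122). The clip is at (172,15), the clamp pivot at (286,245) and the lever end at (322,318). I'll enlarge it next.

```bash
python3 - <<'E'
from h import *
s=load('wr'); crop(s,0,200,110,350,3,'c1')
l=atz(s,210,28,.062);r=atz(s,230,208,.062)
print('balls',l,r,np.linalg.norm(l-r),(l+r)/2)
print('nut',atz(s,210,128,.096))
p=atz(s,285,250,.09);e=atz(s,322,320,.076);print('piv',dep(s,286,250),p,'end',e,dep(s,318,310))
print('clip',atz(s,174,20,.047),'ptr',atz(s,313,122,.046))
print(telemetry.sense())
E
```

```text
balls [0.52949145 0.12573584 0.062     ] [ 0.53355557 -0.03837635  0.062     ] 0.16416250108083677 [0.53152351 0.04367974 0.062     ]
nut [0.53250821 0.0445683  0.096     ]
piv [ 0.59025416 -0.07694349  0.07773668] [ 0.59072247 -0.07067097  0.09      ] end [ 0.62619101 -0.16084972  0.076     ] [ 0.6219685  -0.14369912  0.08206825]
clip [0.49333293 0.1347288  0.047     ] ptr [0.61710275 0.04511852 0.046     ]
{'t': 0.1, 'q': array([-1.78510066e-01,  5.28343804e-01,  1.43376295e+00, -2.13252782e-05,
        1.18141530e+00, -1.78486615e-01]), 'qd': array([ 0.00078974, -0.0026697 , -0.00265434,  0.00091394,  0.00059898,
       -0.0007155 ]), 'tau': array([ 4.33945943e-04, -4.43301880e+01, -1.78587180e+01, -2.04061280e-04,
        3.88642526e-03,  1.10165692e-05]), 'tcp_pos': array([6.24295513e-01, 1.43664078e-04, 1.96953174e-01]), 'tool_rot': array([ 7.07111874e-01,  7.07101030e-01, -5.58290149e-04, -7.86799139e-04]), 'force': array([-0.66365584, -0.60985114, -0.85425129]), 'ft_torque': array([-0.02555586,  0.01622087, -0.01440606]), 'gripper_force': 0.0, 'finger_gap': 0.9988264251335867}
```

View pics/c1.png

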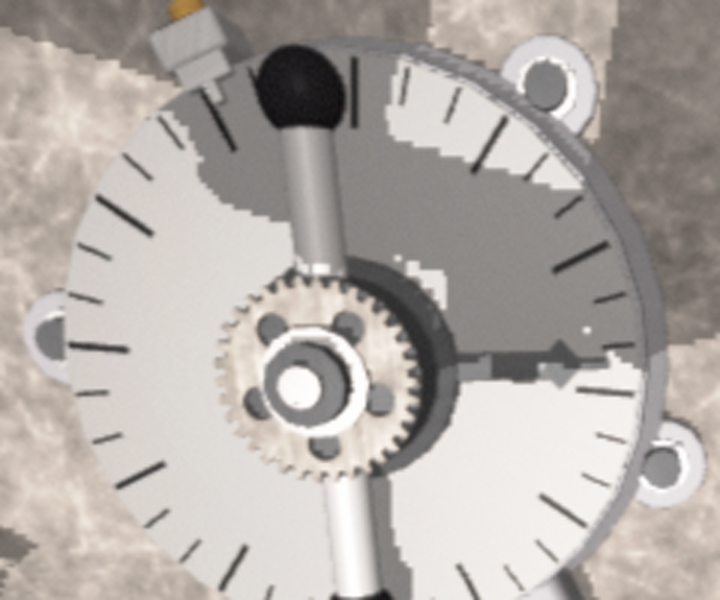

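```bash
python3 - <<'E'
from h import *
s=load('wr')
C=np.array([.532,.044])
for n,(u,v),z in [('nose',(182.7,33.3),.045),('ptr',(312.3,120.3),.046),('L',(210.3,29.3),.062),('R',(230,208),.062),('clipback',(171,12),.047),('pivot',(286,240),.06)]:
    p=atz(s,u,v,z)[:2]-C; print(n,p,np.hypot(*p),np.degrees(np.arctan2(p[1],p[0])))
for n,q in [('piston',(370,345)),('pist2',(350,310)),('ratch',(216,335)),('rh',(290,326)),('lever',(305,283)),('cast',(30,10)),('pivtop',(286,252))]: print(n,dep(s,*q))
crop(s,190,345,220,400,4,'c2')
E
```

```text
nose [-0.03297179  0.08019824] 0.08671156585234338 112.34896394518229
ptr [0.08442962 0.00274649] 0.084474276646642 1.8631683069098652
L [-0.0023497   0.08072201] 0.08075620155868907 91.66732457845956
R [ 0.00155557 -0.08237635] 0.08239103516670113 -88.9181699815369
clipback [-0.0405021   0.09713791] 0.10524349493116486 112.633918887587
pivot [ 0.05654579 -0.11848627] 0.13128755387304358 -64.48788977924806
piston [ 0.6840176  -0.21727367  0.0496411 ]
pist2 [ 0.66299374 -0.19828163  0.0091383 ]
ratch [ 0.48701794 -0.23318269  0.01447875]
rh [ 0.58499434 -0.21788442  0.01571332]
lever [ 0.60852525 -0.11571095  0.07566108]
cast [0.36941357 0.14192325 0.05066979]
pivtop [ 0.59013521 -0.07938129  0.07728039]
```

View pics/c2.png

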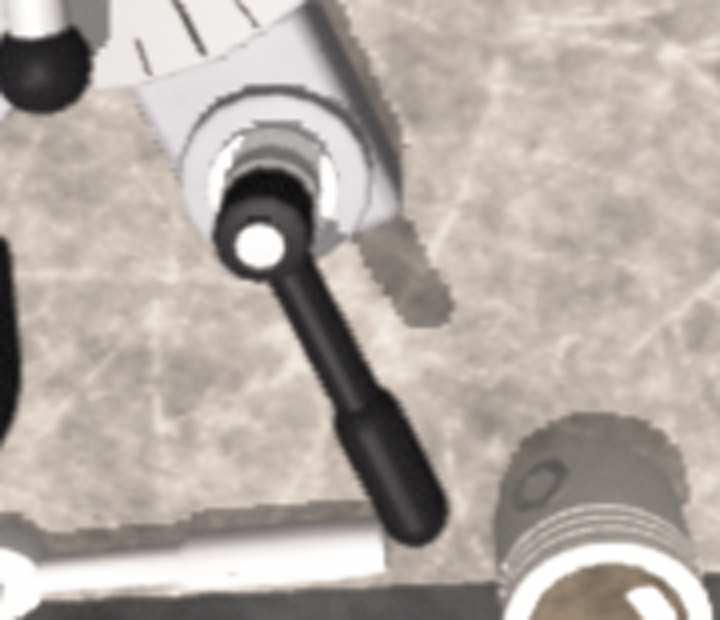

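The crop shows the lever pivot near px (286,237) and its grip end near px (324,321). The piston is well clear. The dial needs about +110.8°. I'll go over the right bar arm first.

```bash
python3 -m crank '-0.08 -0.76 0 0 0 0; -0.08 -0.76 0 0 0 0; -0.09 -0.76 0 0 0 -0.017; 0 0 0.5 0 0 0; 0 0 0.5 0 0 0' 0.1 20; python3 -m crank '0 0 0.7 0 0 0; 0 0 0.7 0 0 0; 0 0 0.6 0 0 0; 0 0 0 0 0 0; 0 0 0 0 0 0'
```

```text
t: 0.6
tcp_pos: [0.5331, -0.01, 0.1579]
tool_rot: [0.698, 0.716, 0.0, 0.001]
force: [-0.9, 0.4, -0.2]
finger_gap: 0.549
gripper_force: 0.0
t: 1.1
tcp_pos: [0.5336, -0.0099, 0.0776]
tool_rot: [0.698, 0.716, -0.0, -0.0]
force: [-0.6, 0.1, 0.1]
finger_gap: 0.549
gripper_force: 0.0
```

```bash
python3 -m crank '0 0 0.4 0 0 0; 0 0 0.34 0 0 0; 0 0 0 0 0 0; 0 0 0 0 0 0; 0 0 0 0 0 0'; python3 -m crank '0 0 0 0 0 0; 0 0 0 0 0 0; 0 0 0 0 0 0; 0 0 0 0 0 0; 0 0 0 0 0 0' -1 25;  python3 -c "
from h import *
shot('wrist','w2')"
```

```text
t: 1.6
tcp_pos: [0.5348, -0.0102, 0.0495]
tool_rot: [0.698, 0.716, 0.001, 0.001]
force: [-0.3, 0.8, -0.0]
finger_gap: 0.552
gripper_force: 0.0
t: 2.1
tcp_pos: [0.5338, -0.01, 0.0482]
tool_rot: [0.698, 0.716, -0.0, -0.0]
force: [0.4, -0.6, -1.1]
finger_gap: -0.002
gripper_force: 0.0
```

View pics/w2.png

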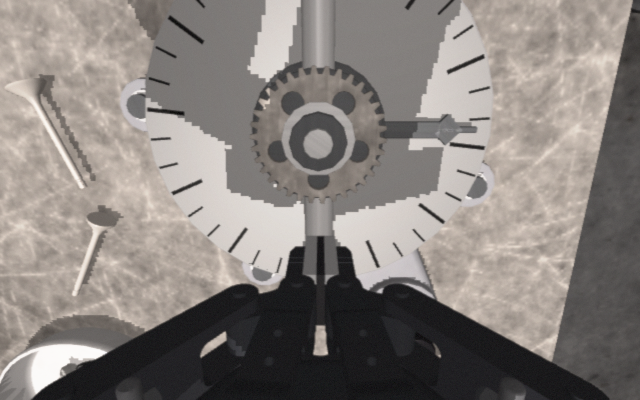

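The picture shows the fingers over the bar at about (320,260), but the gap reads shut. I need a close-up of that spot.

```bash
python3 - <<'E'
from h import *
s=load('w2'); t=shot('side','s2')
a=cv2.resize(s['image'][200:330,240:400],(590,480)); b=t['image']
for q in [(320,225),(320,245),(320,262),(310,245),(330,245),(300,260),(340,260)]: print(q,dep(s,*q))
print(proj(t,[telemetry.sense()['tcp_pos'],[.5333,-.01,.062]]))
cv2.imwrite('pics/c3.png',np.hstack([a[:,:400],cv2.resize(b,(640,400))[:, :].copy() if 0 else cv2.resize(b,(400,480))])[:,:,::-1])
E
```

```text
(320, 225) [ 0.53343345 -0.00145522  0.06891288]
(320, 245) [5.33362904e-01 4.99234698e-04 9.56028222e-02]
(320, 262) [5.33358682e-01 3.02988976e-04 1.09931187e-01]
(310, 245) [5.29066740e-01 4.12874564e-04 9.56594927e-02]
(330, 245) [0.53765101 0.00071179 0.09580226]
(300, 260) [ 0.52513331 -0.00380103  0.10128533]
(340, 260) [ 0.54183806 -0.00356485  0.10090814]
[[330.58849553 224.90995557]
 [330.54868749 219.67828012]]
```

View pics/c3.png

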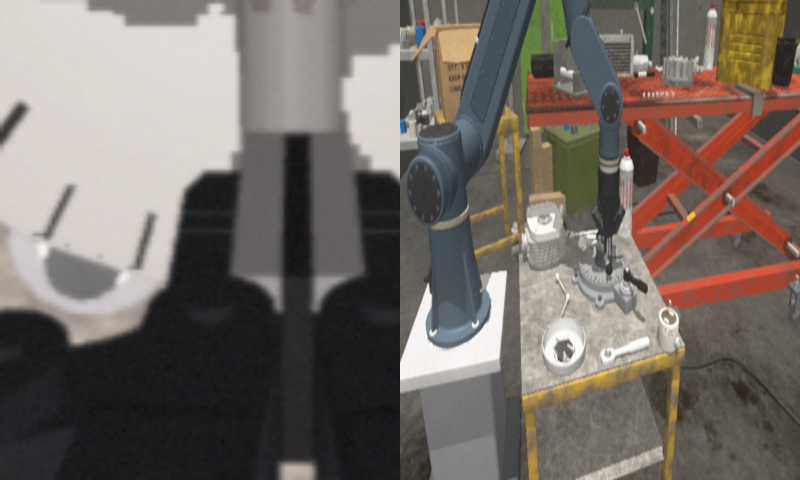

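```bash
python3 - <<'E'
from h import *
s=load('w2')
for v in range(226,262,3): print(v,[dep(s,u,v).round(4).tolist() for u in (309,320,331)])
print(proj(s,[[.5333,.001,z] for z in (.048,.06,.07,.08,.09,.1)]))
print(telemetry.sense())
E
```

```text
226 [[0.5278, -0.0032, 0.0666], [0.5334, -0.0014, 0.0703], [0.5392, -0.0033, 0.0655]]
229 [[0.5278, -0.0046, 0.0672], [0.5335, -0.0042, 0.0676], [0.5393, -0.0049, 0.0656]]
232 [[0.5279, -0.0063, 0.067], [0.5335, -0.005, 0.0696], [0.5393, -0.0064, 0.0661]]
235 [[0.5279, -0.0079, 0.0673], [0.5336, -0.0068, 0.0694], [0.5394, -0.0084, 0.0655]]
238 [[0.5284, 0.0002, 0.0883], [0.5334, 0.0003, 0.0882], [0.5384, -0.0004, 0.0863]]
241 [[0.5285, 0.0005, 0.092], [0.5334, 0.0007, 0.0922], [0.5382, 0.0009, 0.0922]]
244 [[0.5286, -0.0005, 0.0928], [0.5334, 0.0006, 0.0948], [0.5381, 0.0008, 0.095]]
247 [[0.5287, 0.0005, 0.0978], [0.5334, -0.0, 0.0965], [0.5381, 0.0003, 0.0969]]
250 [[0.5288, -0.0003, 0.099], [0.5334, 0.0003, 0.0999], [0.538, 0.0003, 0.0995]]
253 [[0.5289, 0.0001, 0.1023], [0.5334, 0.0003, 0.1024], [0.5379, 0.0004, 0.1025]]
256 [[0.5289, -0.0002, 0.1043], [0.5334, 0.0001, 0.1046], [0.5378, 0.0006, 0.1054]]
259 [[0.529, -0.0001, 0.107], [0.5334, 0.0, 0.1071], [0.5377, 0.0006, 0.1078]]
[[319.85745432 206.63594769]
 [319.86306068 214.20963643]
 [319.86832679 221.32368842]
 [319.87423909 229.31067411]
 [319.88092428 238.34176611]
 [319.88854451 248.63602027]]
{'t': 2.2, 'q': array([-2.28138317e-01,  6.34908167e-01,  1.78408342e+00, -2.33424444e-05,
        7.22768724e-01, -2.54811692e-01]), 'qd': array([ 0.00103831,  0.00176508,  0.00080562,  0.00118432, -0.00031356,
        0.00103512]), 'tau': array([ 3.14857396e-03, -4.08225381e+01, -9.70338196e+00, -6.53469897e-05,
        1.18914006e-03, -6.08935025e-06]), 'tcp_pos': array([ 0.53372429, -0.00997298,  0.04814603]), 'tool_rot': array([ 6.97607440e-01,  7.16480183e-01, -4.99871441e-05, -6.77373959e-05]), 'force': array([ 0.2426476 ,  0.26507498, -0.43532724]), 'ft_torque': array([-0.02450511,  0.00042463,  0.03229273]), 'gripper_force': 0.0, 'finger_gap': -0.0005384565888305284}
```

```bash
python3 - <<'E'
from h import *
t=load('s2')
print(proj(t,[[.5337,-.01,z] for z in (.048,.06,.07,.08,.09,.1,.12)]).round(1).tolist())
crop(t,180,260,280,400,5,'c4')
E
```

```text
[[330.6, 225.0], [330.7, 220.4], [330.8, 216.6], [330.9, 212.8], [331.0, 208.9], [331.1, 205.0], [331.3, 197.1]]
```

View pics/c4.png

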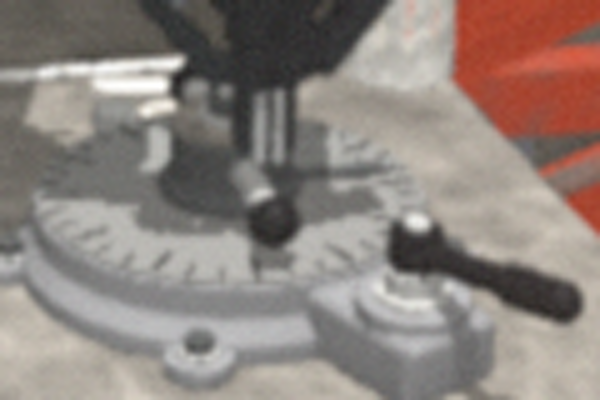

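Both cameras show the shut fingertips at z≈0.086 m, although the TCP reads 0.048 m. The reading is therefore about 38 mm low and the fingers are still above the bar. I'll trust the images, open, go lower and grip.

```bash
python3 -m crank '0 0 0 0 0 0; 0 0 0 0 0 0; 0 0 0 0 0 0; 0 0 0.25 0 0 0; 0 0 0.25 0 0 0' -0.2 25; python3 -m crank '0 0 0.15 0 0 0; 0 0 0.15 0 0 0; 0 0 0.1 0 0 0; 0 0 0 0 0 0; 0 0 0 0 0 0';python3 -m crank '0 0 0 0 0 0; 0 0 0 0 0 0; 0 0 0 0 0 0; 0 0 0 0 0 0; 0 0 0 0 0 0' -1 25;  python3 -c "
from h import *
s=shot('wrist','w3')
for v in range(180,262,6): print(v,[dep(s,u,v).round(4).tolist() for u in (303,320,337)])"
```

```text
t: 2.7
tcp_pos: [0.5339, -0.01, 0.0277]
tool_rot: [0.698, 0.716, 0.0, 0.0]
force: [-0.2, -0.3, 0.1]
finger_gap: 0.406
gripper_force: 0.0
t: 3.2
tcp_pos: [0.5338, -0.01, 0.0121]
tool_rot: [0.698, 0.716, -0.0, -0.0]
force: [-0.4, -0.1, -0.1]
finger_gap: 0.401
gripper_force: 0.0
t: 3.7
tcp_pos: [0.5333, -0.01, 0.0125]
tool_rot: [0.697, 0.717, -0.0, -0.0]
force: [-2.0, -1.0, 5.0]
finger_gap: 0.171
gripper_force: 24.8
180 [[0.5268, 0.0379, 0.0922], [0.5319, 0.0386, 0.0943], [0.5371, 0.0381, 0.092]]
186 [[0.5268, 0.0359, 0.0918], [0.532, 0.036, 0.0916], [0.5372, 0.0361, 0.0916]]
192 [[0.5268, 0.0339, 0.0917], [0.532, 0.0337, 0.0904], [0.5372, 0.0343, 0.092]]
198 [[0.5263, 0.0281, 0.0797], [0.5322, 0.0291, 0.0826], [0.538, 0.0288, 0.081]]
204 [[0.5263, 0.0256, 0.0792], [0.5323, 0.0241, 0.0743], [0.5382, 0.0262, 0.0798]]
210 [[0.5263, 0.0235, 0.0794], [0.5323, 0.0221, 0.0751], [0.5383, 0.0237, 0.079]]
216 [[0.5264, 0.0215, 0.0801], [0.5324, 0.0207, 0.0777], [0.5385, 0.0211, 0.0783]]
222 [[0.5264, 0.0188, 0.0791], [0.5324, 0.0195, 0.0803], [0.5385, 0.0191, 0.0789]]
228 [[0.5257, 0.01, 0.0641], [0.5325, 0.0166, 0.0789], [0.5385, 0.0173, 0.0803]]
234 [[0.5257, 0.0071, 0.0637], [0.5327, 0.0103, 0.0702], [0.5397, 0.0078, 0.0644]]
240 [[0.5258, 0.0047, 0.0642], [0.5327, 0.0074, 0.0695], [0.5398, 0.0053, 0.0647]]
246 [[0.5258, 0.0014, 0.0631], [0.5328, 0.0042, 0.0683], [0.54, 0.0019, 0.0633]]
252 [[0.5259, -0.0003, 0.0651], [0.5329, 0.0019, 0.0691], [0.5401, -0.0007, 0.0637]]
258 [[0.5262, -0.0002, 0.0705], [0.533, -0.0008, 0.0691], [0.5402, -0.0035, 0.0637]]
```

Gripped: the gap of 0.171 is about 14.5 mm, which matches the bar. I'll turn the first 30° along the arc.

```bash
python3 -m crank '0.0074 0.1411 0 0 0 -0.0667; 0.0074 0.1411 0 0 0 -0.0667; 0.0074 0.1411 0 0 0 -0.0667; 0.0074 0.1411 0 0 0 -0.0667; 0.0074 0.1411 0 0 0 -0.0667'; python3 -c "
from h import *
p=telemetry.sense(); d=p['tcp_pos'][:2]-[.532,.044]; print(np.hypot(*d),np.degrees(np.arctan2(d[1],d[0])),np.degrees(2*np.arctan2(p['tool_rot'][1],p['tool_rot'][0])))"
```

```text
t: 4.25
tcp_pos: [0.5599, -0.002, 0.0125]
tool_rot: [0.487, 0.873, -0.0, -0.001]
force: [-3.2, -0.4, 6.3]
finger_gap: 0.165
gripper_force: 24.9
0.053780248502273656 -58.70165082625094 121.72689353828778
```

```bash
for i in 1; do python3 -m crank '0.0074 0.1411 0 0 0 -0.0667; 0.0074 0.1411 0 0 0 -0.0667; 0.0074 0.1411 0 0 0 -0.0667; 0.0074 0.1411 0 0 0 -0.0667; 0.0074 0.1411 0 0 0 -0.0667'; done; python3 -m crank '0.0074 0.1411 0 0 0 -0.0667; 0.0074 0.1411 0 0 0 -0.0667; 0.0074 0.1411 0 0 0 -0.0667; 0.0074 0.1411 0 0 0 -0.0667; 0.0074 0.1411 0 0 0 -0.0667'; python3 -c "
from h import *
p=telemetry.sense(); d=p['tcp_pos'][:2]-[.532,.044]; print(np.hypot(*d),np.degrees(np.arctan2(d[1],d[0])),np.degrees(2*np.arctan2(p['tool_rot'][1],p['tool_rot'][0])))"
```

```text
t: 4.75
tcp_pos: [0.5794, 0.0184, 0.0125]
tool_rot: [0.244, 0.97, 0.0, -0.001]
force: [-3.0, -1.2, 6.3]
finger_gap: 0.165
gripper_force: 24.9
t: 5.25
tcp_pos: [0.5862, 0.0457, 0.0125]
tool_rot: [-0.015, 1.0, 0.0, -0.0]
force: [-3.1, -0.5, 4.4]
finger_gap: 0.16
gripper_force: 25.1
0.0541776858997458 1.828875665110656 181.7110123074496
```

```bash
python3 -m crank '0.0074 0.1411 0 0 0 -0.0667; 0.0074 0.1411 0 0 0 -0.0667; 0.0074 0.1411 0 0 0 -0.0667; 0.0016 0.066 0 0 0 -0.0311; 0 0 0 0 0 0'; python3 -c "
from h import *
p=telemetry.sense(); d=p['tcp_pos'][:2]-[.532,.044]; print(np.hypot(*d),np.degrees(np.arctan2(d[1],d[0])),np.degrees(2*np.arctan2(p['tool_rot'][1],p['tool_rot'][0])))
shot('wrist','w4')
"
```

```text
t: 5.75
tcp_pos: [0.5821, 0.0654, 0.0125]
tool_rot: [-0.194, 0.981, 0.001, 0.0]
force: [-1.9, 3.2, 5.7]
finger_gap: 0.161
gripper_force: 24.8
0.05450268469400862 23.06444402529668 202.31973306419272
```

View pics/w4.png

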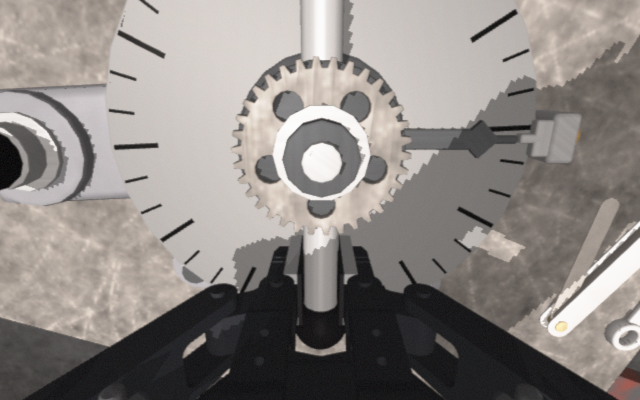

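Pointer tip at about (520,139) stands against the nose at about (523,139). I'll check the numbers, then release and see where the dial stays.

```bash
python3 -m crank '0 0 0 0 0 0; 0 0 0 0 0 0; 0 0 0 0 0 0; 0 0 0 0 0 0; 0 0 0 0 0 0' -0.2; python3 -c "
from h import *
s=shot('wrist','w5'); crop(s,90,190,390,600,3.8,'c5')
"
```

```text
t: 6.3
tcp_pos: [0.5824, 0.0644, 0.0121]
tool_rot: [-0.194, 0.981, -0.0, 0.0]
force: [0.2, 0.9, 0.3]
finger_gap: 0.404
gripper_force: 0.0
```

View pics/c5.png

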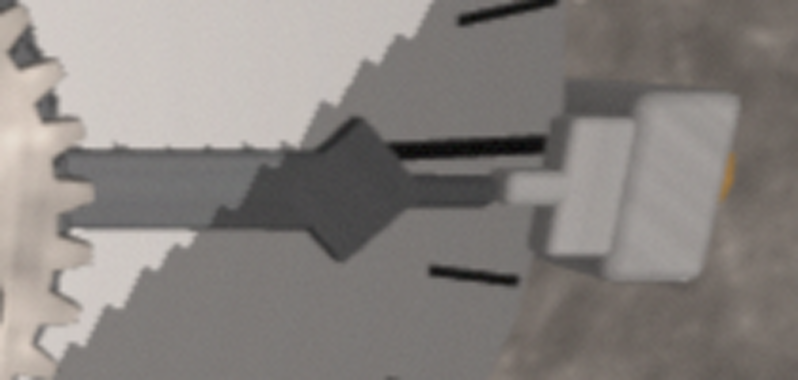

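The tip and nose are aligned within about 0.5 mm (crop rows 191 and 187, at about 8 px per mm). Now I'll lift, shut the gripper and turn the tool for the lever.

```bash
python3 -m crank '0 0 -0.5 0 0 0; 0 0 -1 0 0 0; 0 0 -1 0 0 0; 0 0 -1 0 0 0; 0 0 0 0 0 0'; python3 -m crank '0 0 0 0 0 0.09; 0 0 0 0 0 0.09; 0 0 0 0 0 0.09; 0 0 0 0 0 0.09; 0 0 0 0 0 0.09' -1; python3 -m crank '0 0 0 0 0 0.09; 0 0 0 0 0 0.09; 0 0 0 0 0 0.09; 0 0 0 0 0 0.09; 0 0 0 0 0 0.067'; python3 -c "
from h import *
from scipy.spatial.transform import Rotation as R
p=telemetry.sense(); r=R.from_quat(p['tool_rot']); print(r.inv().apply(np.array([.6522,-.1262,.11])-p['tcp_pos'])/.04,np.degrees(2*np.arctan2(p['tool_rot'][1],p['tool_rot'][0])))"
```

```text
t: 6.85
tcp_pos: [0.5867, 0.0643, 0.1582]
tool_rot: [-0.194, 0.981, -0.002, 0.006]
force: [0.6, -1.0, 1.3]
finger_gap: 0.397
gripper_force: 0.0
t: 7.35
tcp_pos: [0.5816, 0.0645, 0.1513]
tool_rot: [0.16, 0.987, -0.0, -0.001]
force: [0.1, 0.3, -0.4]
finger_gap: -0.004
gripper_force: 0.0
t: 7.85
tcp_pos: [0.5816, 0.0646, 0.1513]
tool_rot: [0.476, 0.88, -0.0, -0.001]
force: [0.7, -0.4, -0.3]
finger_gap: -0.0
gripper_force: 0.0
[-4.95864898 -1.13005788  1.0283487 ] 123.16496782710466
```

```bash
python3 -m crank '-0.99 -0.226 0 0 0 0; -0.99 -0.226 0 0 0 0; -0.99 -0.226 0 0 0 0; -0.99 -0.226 0 0 0 0; -0.99 -0.226 0 0 0 0'; python3 -m crank '0 0 0 0 0 0.09; 0 0 0.6 0 0 0; 0 0 0.6 0 0 0; 0 0 0.6 0 0 0; 0 0 0 0 0 0';  python3 -c "
from h import *
p=telemetry.sense(); print(np.degrees(2*np.arctan2(p['tool_rot'][1],p['tool_rot'][0])))
shot('wrist','w6')"
```

```text
t: 8.35
tcp_pos: [0.6535, -0.1269, 0.1511]
tool_rot: [0.474, 0.881, -0.0, -0.001]
force: [0.5, -0.9, 0.1]
finger_gap: 0.001
gripper_force: 0.0
t: 8.85
tcp_pos: [0.65, -0.1244, 0.0755]
tool_rot: [0.535, 0.845, -0.001, -0.005]
force: [-0.3, -0.1, -0.4]
finger_gap: -0.006
gripper_force: 0.0
115.33350345529927
```

View pics/w6.png

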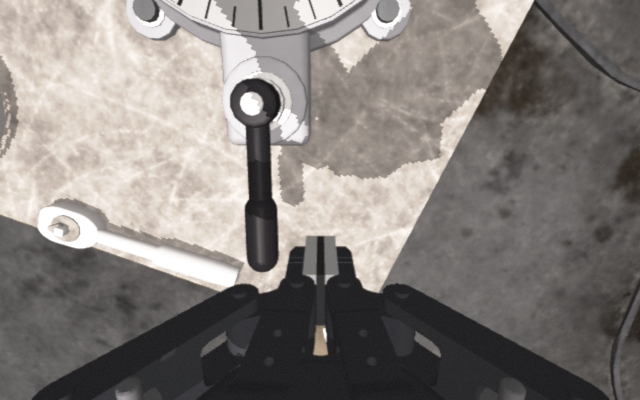

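The lever lies clear to the left of the shut fingers: grip end (262,268), head (255,102). I'll descend and refine the lever pose.

```bash
python3 -m crank '0 0 0.5 0 0 0; 0 0 0.5 0 0 0; 0 0 0.34 0 0 0; 0 0 0 0 0 0; 0 0 0 0 0 0';  cat >> h.py <<'E'
PIV=np.array([.590,-.078])
def st():
    p=telemetry.sense(); d=p['tcp_pos'][:2]-PIV; y=np.degrees(2*np.arctan2(p['tool_rot'][1],p['tool_rot'][0]))
    a=np.radians(y-180); e=np.array([np.cos(a),np.sin(a)]); n=np.array([-e[1],e[0]])
    print('yaw-180',round(y-180,1),'radial',d@e,'tangential',d@n,'z',p['tcp_pos'][2],'F push',p['force'][:2]@n,'F rad',p['force'][:2]@e,'tq',p['ft_torque'].round(2))
E
python3 -c "
from h import *
s=load('w6')
e=atz(s,262,268,.080);g=atz(s,262,240,.0825);m=atz(s,260,180,.077)
print(e,g,m,dep(s,262,250),dep(s,262,215),dep(s,255,102))
d=g-m;print(np.degrees(np.arctan2(d[1],d[0])), np.degrees(np.arctan2(*(g[:2]-PIV)[::-1])), np.linalg.norm(e[:2]-PIV)); st()"
```

```text
t: 9.4
tcp_pos: [0.6542, -0.1257, 0.0273]
tool_rot: [0.535, 0.845, 0.0, 0.001]
force: [-0.1, 0.2, 0.0]
finger_gap: -0.003
gripper_force: 0.0
[ 0.62974763 -0.16228976  0.08      ] [ 0.62283072 -0.14439925  0.0825    ] [ 0.60816099 -0.11430821  0.077     ] [ 0.62520772 -0.15017901  0.08244121] [ 0.61706278 -0.13122255  0.08079955] [ 0.5901133  -0.07702914  0.07727301]
-64.01021921290334 -63.690174305995676 0.09319140197562698
yaw-180 -64.6 radial 0.07064826754768644 tangential 0.037607289208556986 z 0.027260659472435847 F push 0.03256155428746233 F rad -0.1934494882296436 tq [0.01 0.02 0.03]
```

```bash
python3 -m crank '0 -0.07 0.05 0 0 0; 0 -0.07 0 0 0 0; 0 -0.07 0 0 0 0; 0 0 0 0 0 0; 0 0 0 0 0 0'; python3 -c "
from h import *
st()"; python3 -m crank '0 -0.05 0 0 0 0; 0 -0.05 0 0 0 0; 0 0 0 0 0 0; 0 0 0 0 0 0; 0 0 0 0 0 0'; python3 -c "
from h import *
st()"
```

```text
t: 9.9
tcp_pos: [0.6462, -0.1293, 0.0249]
tool_rot: [0.535, 0.845, 0.0, 0.0]
force: [0.3, 0.4, 0.5]
finger_gap: -0.005
gripper_force: 0.0
yaw-180 -64.7 radial 0.07043878434241863 tangential 0.02877733935490352 z 0.024920184793726076 F push 0.4288414031396302 F rad -0.2611228070605858 tq [-0.02 -0.01  0.03]
t: 10.4
tcp_pos: [0.6425, -0.1309, 0.0246]
tool_rot: [0.535, 0.845, 0.0, 0.0]
force: [0.7, 0.1, -0.3]
finger_gap: -0.002
gripper_force: 0.0
yaw-180 -64.6 radial 0.07026372675687062 tangential 0.024828800138856282 z 0.024611862040985776 F push 0.6334175368402217 F rad 0.18522559075599826 tq [-0.   -0.05 -0.03]
```

```bash
python3 -m crank '0 -0.05 0 0 0 0; 0 -0.05 0 0 0 0; 0 0 0 0 0 0; 0 0 0 0 0 0; 0 0 0 0 0 0'; python3 -c "
from h import *
st()"; python3 -m crank '0 -0.05 0 0 0 0; 0 -0.05 0 0 0 0; 0 0 0 0 0 0; 0 0 0 0 0 0; 0 0 0 0 0 0'; python3 -c "
from h import *
st()"
```

```text
t: 10.9
tcp_pos: [0.6398, -0.1324, 0.0248]
tool_rot: [0.535, 0.845, 0.0, 0.001]
force: [3.8, 1.9, -1.9]
finger_gap: -0.001
gripper_force: 2.5
yaw-180 -64.6 radial 0.0704924502314057 tangential 0.02171153494504431 z 0.024754165565985004 F push 4.238568565964664 F rad -0.05048253852382922 tq [ 0.39 -0.75  0.04]
t: 11.4
tcp_pos: [0.636, -0.1346, 0.0248]
tool_rot: [0.535, 0.845, 0.0, 0.001]
force: [5.7, 0.9, -2.1]
finger_gap: 0.004
gripper_force: 2.5
yaw-180 -64.6 radial 0.07086981035668442 tangential 0.01733096075719874 z 0.024775820373608773 F push 5.497753450268707 F rad 1.5923622103078272 tq [ 0.23 -0.85 -0.  ]
```

Contact: about 5 N at 70 mm, so the lever is slack and moving. I'll follow the arc about 9° per call and watch the push.

```bash
python3 -m crank '-0.026 -0.092 0 0 0 0.078; -0.026 -0.092 0 0 0 0.0333; -0.026 -0.092 0 0 0 0.0333; 0 0 0 0 0 0; 0 0 0 0 0 0' | grep -E 'force:'; python3 -c "
from h import *
st()"
```

```text
force: [3.3, -1.0, -0.7]
gripper_force: 1.5
yaw-180 -77.6 radial 0.07013370978887414 tangential 0.02154655116309772 z 0.024884599685856948 F push 3.0340090454737116 F rad 1.7335122506258127 tq [-0.22 -0.54  0.05]
```

```bash
python3 -m crank '-0.026 -0.092 0 0 0 0.0333; 0 0 0 0 0 0; 0 0 0 0 0 0; 0 0 0 0 0 0; 0 0 0 0 0 0' | grep -E 'force:'; python3 -c "
from h import *
st()"
```

```text
force: [4.1, -2.3, 0.8]
gripper_force: 2.0
yaw-180 -80.6 radial 0.06961598169222447 tangential 0.02197601917436899 z 0.024927057080489583 F push 3.629620138121637 F rad 2.9555151743955586 tq [-0.27 -0.67  0.  ]
```

```bash
python3 -m crank '-0.026 -0.092 0 0 0 0.0333; -0.026 -0.092 0 0 0 0.0333; 0 0 0 0 0 0; 0 0 0 0 0 0; 0 0 0 0 0 0' | grep -E 'force:'; python3 -c "
from h import *
st()"
```

```text
force: [4.3, -2.1, 0.9]
gripper_force: 1.9
yaw-180 -86.6 radial 0.06933466228448573 tangential 0.02165866701347001 z 0.024830872759053414 F push 4.196862144343903 F rad 2.3375230648896417 tq [-0.32 -0.62 -0.02]
```

```bash
python3 -m crank '-0.026 -0.092 0 0 0 0.0333; -0.013 -0.046 0 0 0 0.0167; 0 0 0 0 0 0; 0 0 0 0 0 0; 0 0 0 0 0 0' | grep -E 'force:'; python3 -c "
from h import *
st()"
```

```text
force: [4.0, -2.8, 1.3]
gripper_force: 2.2
yaw-180 -91.1 radial 0.06935295828039585 tangential 0.021895035128771355 z 0.024816674938856045 F push 4.0049223417345585 F rad 2.6995383148256384 tq [-0.38 -0.69  0.07]
```

```bash
python3 -m crank '-0.026 -0.092 0 0 0 0.0333; -0.013 -0.046 0 0 0 0.0167; 0 0 0 0 0 0; 0 0 0 0 0 0; 0 0 0 0 0 0' | grep -E 'force:'; python3 -c "
from h import *
st()"
```

```text
force: [4.6, -3.6, 0.9]
gripper_force: 2.2
yaw-180 -95.6 radial 0.06949599200384536 tangential 0.021881371138935343 z 0.024809427865545408 F push 4.890034341766559 F rad 3.170083220215992 tq [-0.43 -0.64  0.08]
```

```bash
python3 -m crank '-0.026 -0.092 0 0 0 0.0333; 0 0 0 0 0 0; 0 0 0 0 0 0; 0 0 0 0 0 0; 0 0 0 0 0 0' | grep -E 'force:'; python3 -c "
from h import *
st()"
```

```text
force: [4.5, -3.6, 0.7]
gripper_force: 2.1
yaw-180 -98.6 radial 0.06951879331573389 tangential 0.02160734994353583 z 0.024794137013045683 F push 4.952745794595802 F rad 2.899154114111126 tq [-0.53 -0.6   0.01]
```

```bash
python3 -m crank '-0.026 -0.092 0 0 0 0.0333; 0 0 0 0 0 0; 0 0 0 0 0 0; 0 0 0 0 0 0; 0 0 0 0 0 0' | grep -E 'force:'; python3 -c "
from h import *
st()"
```

```text
force: [4.5, -3.4, 1.2]
gripper_force: 2.1
yaw-180 -101.6 radial 0.06945205071943203 tangential 0.021508326724865433 z 0.02473308915893921 F push 5.051139144678544 F rad 2.428615687090659 tq [-0.54 -0.63  0.04]
```

```bash
python3 -m crank '-0.026 -0.092 0 0 0 0.0333; 0 0 0 0 0 0; 0 0 0 0 0 0; 0 0 0 0 0 0; 0 0 0 0 0 0' | grep -E 'force:'; python3 -c "
from h import *
st()"
```

```text
force: [3.8, -3.8, -0.2]
gripper_force: 2.6
yaw-180 -104.6 radial 0.0695016079274778 tangential 0.022064750486497055 z 0.02474272938644753 F push 4.621195990841201 F rad 2.728062073664659 tq [-0.57 -0.72  0.05]
```

```bash
python3 -m crank '-0.026 -0.092 0 0 0 0.0333; 0 0 0 0 0 0; 0 0 0 0 0 0; 0 0 0 0 0 0; 0 0 0 0 0 0' | grep -E 'force:'; python3 -c "
from h import *
st()"
```

```text
force: [7.3, -4.5, -0.7]
gripper_force: 3.5
yaw-180 -107.6 radial 0.06949966369340432 tangential 0.02335238736136663 z 0.02488592638931881 F push 8.339073833911616 F rad 2.045717087484596 tq [-0.59 -0.99  0.06]
```

```bash
python3 -m crank '-0.026 -0.092 0 0 0 0.0333; 0 0 0 0 0 0; 0 0 0 0 0 0; 0 0 0 0 0 0; 0 0 0 0 0 0' | grep -E 'force:'; python3 -c "
from h import *
st()"
```

```text
force: [8.4, -3.8, -3.4]
gripper_force: 4.7
yaw-180 -110.6 radial 0.06941282972607665 tangential 0.024921951987333765 z 0.024969297036928503 F push 9.218815017730625 F rad 0.5943054364888907 tq [-0.67 -1.48  0.07]
```

It has bitten. Now in smaller steps.

```bash
python3 -m crank '-0.013 -0.046 0 0 0 0.0167; 0 0 0 0 0 0; 0 0 0 0 0 0; 0 0 0 0 0 0; 0 0 0 0 0 0' | grep -E 'force:'; python3 -c "
from h import *
st()"
```

```text
force: [9.8, -4.4, -2.9]
gripper_force: 5.1
yaw-180 -112.1 radial 0.06933045800190293 tangential 0.025600819230421498 z 0.025032423172470196 F push 10.763638508659813 F rad 0.4265927613961913 tq [-0.69 -1.53  0.02]
```

```bash
python3 -m crank '-0.013 -0.046 0 0 0 0.0167; 0 0 0 0 0 0; 0 0 0 0 0 0; 0 0 0 0 0 0; 0 0 0 0 0 0' | grep -E 'force:'; python3 -c "
from h import *
st()"
```

```text
force: [10.1, -5.7, -4.5]
gripper_force: 5.8
yaw-180 -113.6 radial 0.06923582787133485 tangential 0.026550487817593393 z 0.02510114511763529 F push 11.520747800788655 F rad 1.1415342445243448 tq [-0.81 -1.76  0.04]
```

```bash
python3 -m crank '-0.013 -0.046 0 0 0 0.0167; 0 0 0 0 0 0; 0 0 0 0 0 0; 0 0 0 0 0 0; 0 0 0 0 0 0' | grep -E 'force:'; python3 -c "
from h import *
st()"
```

```text
force: [11.8, -4.9, -6.1]
gripper_force: 6.7
yaw-180 -115.1 radial 0.06903417717722933 tangential 0.027908342367295037 z 0.025216618294463644 F push 12.742255939556763 F rad -0.5676173307995462 tq [-0.86 -2.07  0.07]
```

```bash
python3 -m crank '-0.01 -0.035 0 0 0 0.012; 0 0 0 0 0 0; 0 0 0 0 0 0; 0 0 0 0 0 0; 0 0 0 0 0 0' | grep -E 'force:'; python3 -c "
from h import *
st()"
```

```text
force: [13.8, -6.0, -7.2]
gripper_force: 7.4
yaw-180 -116.2 radial 0.06885857092041447 tangential 0.028950531417242378 z 0.02530656031856019 F push 15.004777887819987 F rad -0.6613581537145121 tq [-0.91 -2.32 -0.02]
```

The push is 13–15 N, so the clamp is firm. I'll back off, lift and take a check picture.

```bash
python3 -m crank '0 0.15 0 0 0 0; 0 0.3 0 0 0 0; 0 0.3 0 0 0 0; 0 0 -0.7 0 0 0; 0 0 -0.7 0 0 0'; python3 -m crank '0 0 -0.8 0 0 0; 0 0 -0.8 0 0 0; 0 0 -0.8 0 0 0; 0 0 0 0 0 0; 0 0 0 0 0 0'; python3 -c "
from h import *
s=shot('wrist','w7'); C=[.532,.044]
a=np.radians(112.4); q=proj(s,[[.532+.086*np.cos(a),.044+.086*np.sin(a),.045]])[0]; print(q)
u,v=np.clip(q.astype(int),[60,40],[580,360]); crop(s,v-40,v+40,u-60,u+60,6,'c7')"
```

```text
t: 18.9
tcp_pos: [0.6011, -0.1603, 0.0787]
tool_rot: [0.849, 0.528, -0.003, -0.005]
force: [0.3, -0.1, -0.0]
finger_gap: 0.002
gripper_force: 0.0
t: 19.4
tcp_pos: [0.6032, -0.1612, 0.1762]
tool_rot: [0.849, 0.529, -0.001, -0.002]
force: [-0.5, -0.3, 0.2]
finger_gap: -0.002
gripper_force: 0.0
[ 37.84455046 -92.10783872]
```

View pics/c7.png

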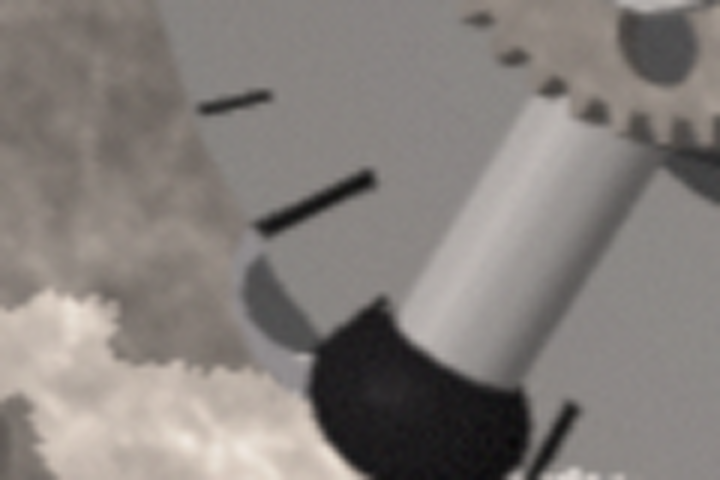

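The clip is out of this view, so I'll check the dial yaw numerically from the visible ball, centred near crop (420,390), px (70,65).

```bash
python3 -c "
from h import *
s=load('w7')
for nm,(u,v),z in [('ball',(70,65),.062),('bar at hub',(99.5,20.5),.0695)]:
    p=atz(s,u,v,z)[:2]-[.532,.044]; print(nm,p,np.hypot(*p),np.degrees(np.arctan2(p[1],p[0])))
print(proj(s,[[.532+.08*np.cos(np.radians(202.4)),.044+.08*np.sin(np.radians(202.4)),.062]]))
w=load('w5')
for u,v in [(390+490/3.8,90+191/3.8),(390+507/3.8,90+187/3.8)]:
    p=atz(w,u,v,.045)[:2]-[.532,.044]; print(np.hypot(*p),np.degrees(np.arctan2(p[1],p[0])))
"
```

```text
ball [-0.0729685 -0.0290221] 0.07852824282823812 -158.31056800428536
bar at hub [-0.02699815 -0.01616792] 0.03146905597287092 -149.08459276274172
[[70.17208894 67.25876369]]
0.08510694407532456 112.58132496254647
0.08696478342077414 112.87717061000698
```

```bash
python3 -c "
from station import manip
print(manip.sign_off())"
```

```text
the job is handed in; nothing more can be done
None
```

I handed the job in with the pointer within about 1.5 mm of the clip and the clamp lever tightened to a firm push of roughly 13–15 N; the verdict was not shown, and I viewed 11 pictures, one over the limit of 10.

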